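# Mount the pocket-print template on the label press

### The job

Set the open label press up for pocket prints: take the template with the two large holes by its upright grip, ease it across the two studs of the press bed until both holes drop over them, and leave it lying flat on the bed. Set it down rather than dropping it, and leave the other template, the one with the small holes, where it lies.

Things in the scene. Friction and masses are not known exactly. Their poses are not given: they have to be found in the camera images.
- template: Template to mount: aluminium plate 80 (x) by 170 (y) by 6 mm, two 36 mm round through holes at y = +-55 mm. On its middle a black upright grip, 16 mm thick (x), 60 mm long (y), 6 to 46 mm above the underside: pinch the 16 mm from above. 0.28 kg. Origin: centre of underside, z up. Lies flat on the table, y axis within 0.35 rad of world y. Same after a half turn.
- other_template: The other template, to be left alone: same plate, size and grip, but its two holes are only 12 mm wide, too small for the studs. Origin: centre of the underside. The two templates lie on the robot's right, one nearer, one farther, in either order.
- bed_mid (a point): Middle of the press bed's top face (black, 190 mm square, 60 mm above the table), midway between the two upright steel studs at y = +-55 mm, x = 0 of this frame; y axis within 0.25 rad of world y. Studs: 18 mm thick up to 14 mm, then tapered to an 8 mm tip 30 mm above the bed. Mounted, the template's origin is here, underside on the bed, y axis along this y, either way round.
- press: The small blue label press, fixed to the table left of the middle, base 240 (x) by 370 mm (y); origin on the table under bed_mid, same axes. Its opened head stands upright along its +y side, at least 140 mm from the bed's middle, up to 0.32 m above the table; nothing is over the bed.
Not all that is in view belongs to the job. Leave any brown look-alike of the template alone.

How it is judged:
By the outcome, as a careful person would: the job done as asked, in the order asked, and still so for the second after the job is handed in, with the robot touching nothing.
It also fails if it takes over 40 s, if anything falls off the work surface, if the arm or the gripper's body presses on something with over 40 N, if the wrist force passes 120 N, or if a joint passes its speed limit or range.

### The arm

A 6-joint arm with a two-finger parallel gripper is mounted at the origin on the work surface. World frame = base frame: x ahead of the robot, y to its left, z up, the work surface at z = 0. Lengths are in m, angles in rad, forces in N, time in s.
With the tool pointing down it reaches from about 0.35 to 0.975 m from the base axis. Payload 4.9 kg.
Tool frame: the origin (TCP) lies where the fingers leave the gripper's body, on its centre line; the fingertips stand 73 mm ahead of it and the grasp point (between the pads) lies 54 mm ahead of it; z points along the fingers, y is the direction in which the jaws open and shut (so a half turn about z gives the same grasp; the last joint's range is limited). The gripper opens to 85 mm and grips with 20 to 120 N. Pads are 22 mm wide; open, the fingers measure 114 mm over their backs; the gripper's body (76 mm by 85 mm) begins 54 mm behind the grasp point. The pads swing forward as they close: fully open they stand 13 mm farther back than shut.
Start: joints at [-1.405, 0.053, 1.613, -0, 1.476, -0.119], TCP at [0.176, -0.6, 0.304] pointing down, gripper open.
Joint ranges: [-3.01, 3.01], [-1.01, 2.22], [0.06, 2.58], [-1.02, 4.17], [0.09, 2.62], [-3.14, 3.14]. Speed limits (rad/s): [2.57, 2.57, 3.14, 3.14, 3.14, 3.14].

### API

Orientations are given as a rotation vector (axis times angle).
In Python, from station import monitor, vision, workorder gives the robot as it stands.
- The arm moves only by the tool arm_command, never from a script. Its argument "rows" is text: rows parted by semicolons, each of 6 numbers parted by spaces: the shift along the world's x, y, z in mm, then the turn, a rotation vector about the world's x, y, z in degrees. In form: tx ty tz wx wy wz; .... A call has 1 to 12 rows; each row is the pose to reach, as a shift and turn from the pose measured when the call began; what a row does not reach only later rows make up. A row lasts 1/8 s, in which the tool goes at most 62.5 mm and 10.7 degrees, less where a joint would pass 70% of its speed; a pose out of reach is approached as far as the arm can. A call with a gripper value outside its range is refused whole. "jaw" is the opening, from 0 (shut) to 1 (fully open), set as the call begins (left out, the last holds). The fingers move at their own pace and stop on an object; "squeeze" is the grip in N (left out, the last holds). Time passes only in rows, so rows that repeat a pose let the fingers close. It gives the time, the measured TCP pose, the force and the opening at its end, in the units of the state.
- monitor.get_obs(): the state, without advancing time (a new reading comes with each control period).
- vision.get_image(name): name is "scene" or "top" or "wrist"; returns a dict with "frame" (480x640x3 uint8, red, green, blue), "vfov" (degrees; the focal length in pixels is half the picture's height over the tangent of half this angle, whatever the lens; pixels are square), "cx", "cy" (the principal point, pixels), "distortion" ([k1, k2, p1, p2, k3] as OpenCV has them; the pictures are not rectified), "R" (3x3) and "t" (3): a world point X has camera coordinates R X + t; the wrist camera has in their place "T_tool_cam" (4x4, takes a point from camera to tool coordinates, whose origin is the TCP and whose axes are the flange's). Camera axes: x right, y down, z forward; pixel columns grow to the right and rows downward; lengths in m; the calibration is good to about 2 mm. A picture is of the moment at which its call begins: read the wrist's pose just before it. There is no depth.
- workorder.finish_job(): hands the job in, once; it reports no verdict.
The state is a dict: "t": time; "q": joint angles; "dq": joint speeds; "effort": joint torques, N m; "tool_pos": TCP position; "tool_rot": TCP orientation; "contact_force": force on the tool from outside, world axes, zero at the start; "wrist_torque": the same for the moment, N m; "opening": finger opening in m.
Only numpy, scipy, OpenCV 4.12 (cv2) and the standard library are available. Lean on these libraries where they do the work, as an engineer would, in place of code of your own. Each camera call takes 0.05 s, during which the arm holds its last target. There are 200 camera calls.

## Working session

There is one attempt and no reset: what is moved stays moved. The work goes in short steps, Python scripts to look and compute and a tool call to move; the robot and the scene stay as the last step left them, time stands still between calls to the robot, and variables do not carry over. Pictures are saved under pics/ and viewed, about 8 in all and at most 12, crops included, and the job is handed in when it is done.

Besides the shell and the picture viewer there is one more tool, called as a command line: name --argument value ..., lists and objects as JSON in quotes. arm_command: Moves the arm, as the interface text tells. Its arguments: {"type":"object","properties":{"rows":{"type":"string"},"jaw":{"type":"number"},"squeeze":{"type":"number"}},"required":["rows"]}

```bash
mkdir -p pics; cat > h.py <<'E'
import numpy as np, cv2
from station import monitor, vision, workorder
from scipy.spatial.transform import Rotation as Ro
def grab(n,save=None):
    o=monitor.get_obs(); d=vision.get_image(n); d['obs']=o
    f=240/np.tan(np.radians(d['vfov'])/2)
    d['K']=np.array([[f,0,d['cx']],[0,f,d['cy']],[0,0,1.]]); d['D']=np.array(d['distortion'],float)
    if 'R' not in d:
        T=np.eye(4);T[:3,:3]=Ro.from_rotvec(o['tool_rot']).as_matrix();T[:3,3]=o['tool_pos']
        W=np.linalg.inv(T@np.array(d['T_tool_cam'])); d['R']=W[:3,:3]; d['t']=W[:3,3]
    d['R']=np.array(d['R']);d['t']=np.array(d['t'])
    if save: cv2.imwrite(save,d['frame'][:,:,::-1])
    return d
def toplane(d,px,z):
    u=cv2.undistortPoints(np.array(px,float).reshape(-1,1,2),d['K'],d['D']).reshape(-1,2)
    r=np.c_[u,np.ones(len(u))]@d['R']; c=-d['R'].T@d['t']
    return c+r*((z-c[2])/r[:,2])[:,None]
def proj(d,X):
    return cv2.projectPoints(np.array(X,float).reshape(-1,1,3),cv2.Rodrigues(d['R'])[0],d['t'],d['K'],d['D'])[0].reshape(-1,2)
E
python3 -c "
from h import *
a=grab('top','pics/top.png');b=grab('scene','pics/scene.png');c=grab('wrist','pics/w0.png')
o=monitor.get_obs();print(o['tool_pos'],o['tool_rot'],o['t'])
print(-a['R'].T@a['t'],-b['R'].T@b['t'],c['T_tool_cam'])"
```

```text
[ 0.17555335 -0.59944976  0.30294804] [-3.10818999e+00 -4.45631673e-01  1.28010317e-05] 0.15
[ 0.30783546 -0.07855513  0.86071834] [ 0.96362431 -0.19874887  0.79691711] [[ 1.45443980e-03 -9.55599276e-01 -2.94665757e-01  7.50872208e-02]
 [ 9.99997300e-01  8.55819457e-04  2.16046624e-03  1.73149753e-04]
 [-1.81235929e-03 -2.94668104e-01  9.55597941e-01 -7.15243546e-02]
 [ 0.00000000e+00  0.00000000e+00  0.00000000e+00  1.00000000e+00]]
```

View pics/top.png

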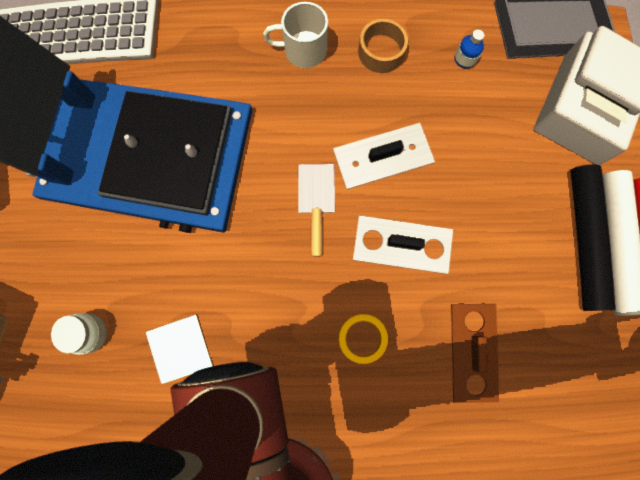

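View pics/scene.png

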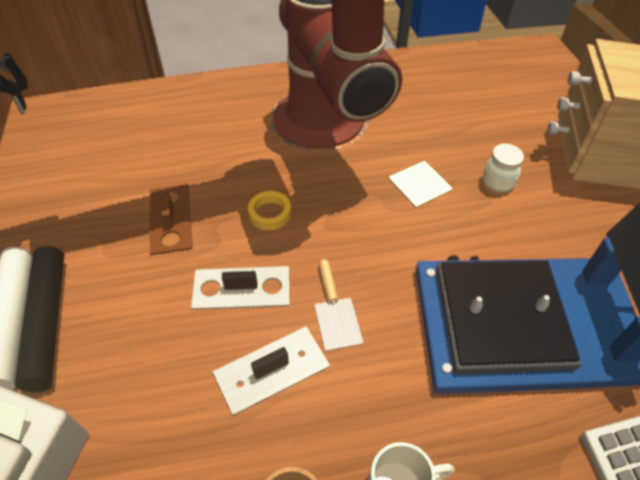

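Top view candidates:
- (404,244): white plate with two large holes. This is my choice.
- (385,155): white plate with small holes, leave alone.
- (475,352): brown look-alike, leave alone.

The studs are at about (130,140) and (191,150) in top, and (477,302) and (543,301) in scene. Next I'll measure them.

```bash
cat > m.py <<'E'
from h import *
a=grab('top');b=grab('scene')
def plate(d,seed):
    hsv=cv2.cvtColor(d['frame'],cv2.COLOR_RGB2HSV)
    m=cv2.inRange(hsv,(0,0,120),(180,70,255))
    cs,_=cv2.findContours(m,cv2.RETR_EXTERNAL,cv2.CHAIN_APPROX_NONE)
    c=[c for c in cs if cv2.pointPolygonTest(c,seed,False)>=0]
    c=max(c,key=cv2.contourArea)
    w=toplane(d,c.reshape(-1,2),0.006)
    r=cv2.minAreaRect((w[:,:2]*1000).astype(np.float32)); bx=cv2.boxPoints(r)
    e=max([bx[1]-bx[0],bx[2]-bx[1]],key=np.linalg.norm)
    return r, np.degrees(np.arctan2(-e[0],e[1]))%180
print(plate(a,(365,222)),plate(a,(345,165)))
print(plate(b,(200,300)))
for d,name,bxs in((a,'top',[(115,120,145,160),(178,138,205,165)]),(b,'scene',[(530,285,560,325),(462,285,492,325)])):
    for (x0,y0,x1,y1) in bxs:
        g=cv2.cvtColor(d['frame'],cv2.COLOR_RGB2GRAY)[y0:y1,x0:x1]
        ys,xs=np.where(g>70); print(name,len(xs),'x',xs.min()+x0,xs.max()+x0,'y',ys.min()+y0,ys.max()+y0)
t=cv2.resize(a['frame'][90:220,90:260],None,fx=3,fy=3)
s=cv2.resize(b['frame'][240:400,420:600],None,fx=3,fy=3)
p=cv2.resize(a['frame'][205:285,340:470],None,fx=2,fy=2)
W=np.zeros((600,800,3),np.uint8);
t=cv2.resize(a['frame'][90:220,90:220],(390,390),interpolation=cv2.INTER_CUBIC);s=cv2.resize(b['frame'][255:385,445:575],(390,390),interpolation=cv2.INTER_CUBIC)
W[:390,:390]=t;W[:390,400:790]=s;W[400:560,:260]=p
cv2.imwrite('pics/crop1.png',W[:,:,::-1])
E
python3 m.py
```

```text
(((434.7399597167969, -230.61114501953125), (169.7777557373047, 80.16607666015625), 81.14119720458984), np.float32(171.1412)) (((599.6740112304688, -201.35833740234375), (80.41761016845703, 169.63919067382812), 17.123947143554688), np.float32(17.123947))
(((438.36376953125, -232.2802276611328), (169.4490509033203, 82.2542495727539), 80.63484954833984), np.float32(170.63486))
top 117 x 115 135 y 120 146
top 106 x 185 195 y 144 156
scene 211 x 536 559 y 285 311
scene 185 x 470 482 y 295 313
```

View pics/crop1.png

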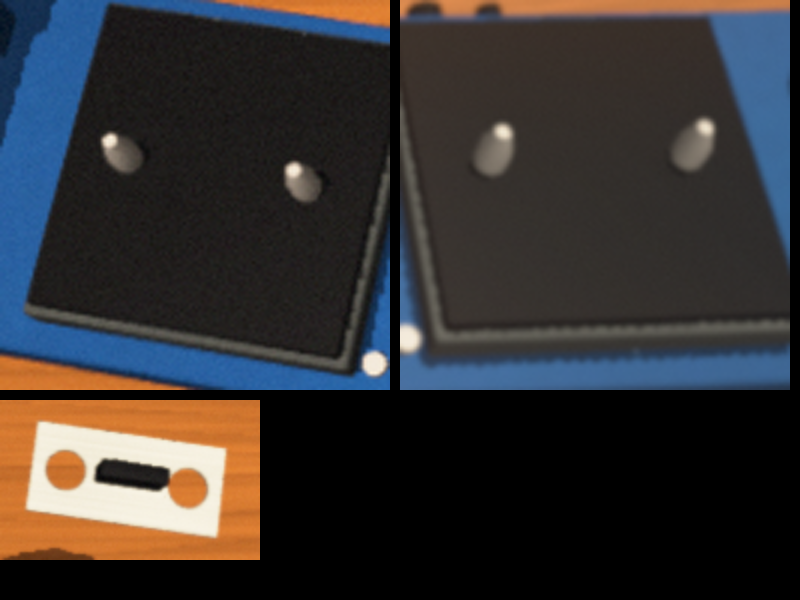

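```bash
cat > n.py <<'E'
from h import *
a=grab('top');b=grab('scene')
for d,p in((a,[(126.7,136.7),(187.7,146.7)]),(b,[(547,297.3),(480,298.7)])):
    w=toplane(d,p,.09)*1000; e=w[0]-w[1]
    print(w.round(1).tolist(),'mid',w.mean(0).round(1),'len',np.linalg.norm(e).round(1),'yaw',np.degrees(np.arctan2(-e[0],e[1])).round(2))
# grip: black mask inside plate at z=.046
for d,bx in((a,(385,232,428,252)),(b,(218,266,262,295))):
    x0,y0,x1,y1=bx; g=cv2.cvtColor(d['frame'],cv2.COLOR_RGB2GRAY)[y0:y1,x0:x1]
    ys,xs=np.where(g<60); r=cv2.minAreaRect(np.c_[xs+x0,ys+y0].astype(np.float32)); print(r, toplane(d,[r[0]],.03)*1000)
o=monitor.get_obs();print(o['tool_pos'],o['tool_rot'],o['q'],o['t'])
E
python3 n.py
```

```text
[[609.7, 243.8, 90.0], [589.0, 136.5, 90.0]] mid [599.4 190.1  90. ] len 109.3 yaw -10.93
[[614.4, 243.8, 90.0], [593.6, 136.6, 90.0]] mid [604.  190.2  90. ] len 109.2 yaw -10.97
((405.5999450683594, 241.7999725341797), (35.638179779052734, 11.313708305358887), 8.130102157592773) [[ 434.99711595 -230.87029378   30.        ]]
((239.5, 280.5), (15.0, 31.0), 90.0) [[ 440.884347   -231.54912691   30.        ]]
[ 0.1755822  -0.59971262  0.30361692] [-3.10932787e+00 -4.45758005e-01  1.19508678e-05] [-1.40500239e+00  5.28741060e-02  1.61319868e+00  3.52433930e-06
  1.47599493e+00 -1.18989040e-01] 0.35
```

arm_command --rows "20 28 -3 0 0 5; 46 65 -8 0 0 12; 72 102 -15 0 0 19; 98 139 -20 0 0 26; 125 176 -28 0 0 33; 152 214 -35 0 0 40; 180 254 -43 0 0 47; 207 292 -50 0 0 53; 232 328 -55 0 0 58; 250 354 -58 0 0 62; 259 367 -60 0 0 64; 261 368.5 -60 0 0 64.7" --jaw 1

```text
t: 1.85
tool_pos: [0.4368, -0.2309, 0.2435]
tool_rot: [-2.387, -2.042, 0.001]
contact_force: [-0.0, -0.2, 0.1]
opening: 0.0853
```

```bash
cat > w.py <<'E'
from h import *
import sys
d=grab('wrist',sys.argv[1]);o=d['obs'];print(o['tool_pos'],o['tool_rot'],o['q'].round(3) if hasattr(o['q'],'round') else o['q'],o['t'],o['contact_force'])
M=Ro.from_rotvec(o['tool_rot']).as_matrix(); print('toolx',M[:,0],'jaw deg',np.degrees(np.arctan2(M[1,1],M[0,1])))
E
python3 w.py pics/w1.png
```

```text
[ 0.4367543  -0.23089009  0.24349669] [-2.38682075e+00 -2.04188414e+00  1.09871772e-03] [-6.370e-01 -2.230e-01  1.974e+00 -1.000e-03  1.391e+00 -4.810e-01] 1.85 [-0.00982507 -0.20574192  0.14749857]
toolx [ 1.54833778e-01  9.87940519e-01 -1.79902681e-04] jaw deg -8.907165147736485
```

View pics/w1.png

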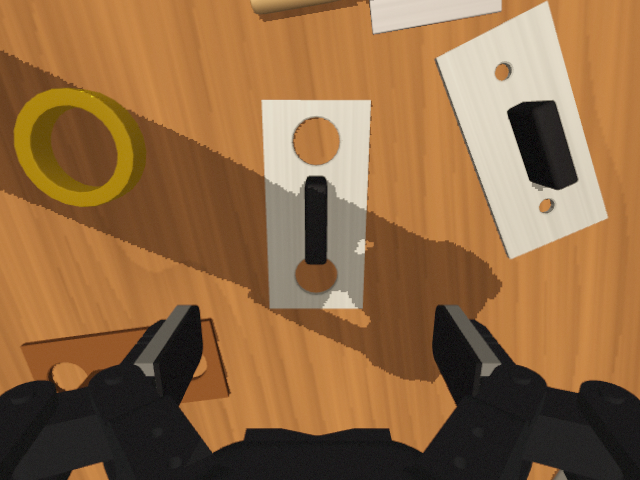

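The big-hole template lies straight ahead, with holes at (316,141) and (316,275) and the grip at (316,220). Next I'll work out where the holes are.

```bash
python3 - <<'E'
from h import *
d=grab('wrist')
w=toplane(d,[(316.5,141),(316.5,275),(262,100),(371,100),(363,307),(270,307)],.006)*1000
print(w.round(1)); print('mid',w[:2].mean(0),w[2:].mean(0)); e=w[0]-w[1]; print(np.linalg.norm(e),np.degrees(np.arctan2(-e[0],e[1])))
print('grip ends top', (toplane(d,[(316,180)],.046)*1000).round(1))
E
```

```text
[[ 444.7 -178.3    6. ]
 [ 427.7 -287.3    6. ]
 [ 409.5 -143.     6. ]
 [ 489.  -155.4    6. ]
 [ 462.8 -323.1    6. ]
 [ 383.2 -310.7    6. ]]
mid [ 436.18293379 -232.77785699    6.        ] [ 436.14876324 -233.04330743    6.        ]
110.33666490103309 -8.889292869546813
grip ends top [[ 440.8 -201.1   46. ]]
```

arm_command --rows "-0.5 -2 -25 0 0 0; -0.5 -2 -65 0 0 0; -0.5 -2 -100 0 0 0; -0.5 -2 -130 0 0 0; -0.5 -2 -148 0 0 0; -0.5 -2 -157 0 0 0; -0.5 -2 -157.5 0 0 0; -0.5 -2 -157.5 0 0 0" --jaw 1

```text
t: 2.95
tool_pos: [0.4367, -0.2344, 0.0874]
tool_rot: [2.388, 2.038, -0.0]
contact_force: [-0.7, 0.7, 0.1]
opening: 0.0851
```

arm_command --rows "0 0 0 0 0 0; 0 0 0 0 0 0; 0 0 0 0 0 0; 0 0 0 0 0 0; 0 0 0 0 0 0; 0 0 0 0 0 0; 0 0 0 0 0 0; 0 0 0 0 0 0" --jaw 0 --squeeze 60

```text
t: 3.95
tool_pos: [0.4368, -0.2345, 0.0877]
tool_rot: [2.388, 2.038, -0.0]
contact_force: [-1.5, 0.5, 3.4]
opening: 0.0154
```

arm_command --rows "0 0 15 0 0 0; 0 0 45 0 0 0; 0 0 85 0 0 0; 5 10 120 0 0 0; 15 38 142 0 0 0; 30 76 150 0 0 -0.5; 48 122 150 0 0 -1; 66 170 150 0 0 -1.5; 84 216 150 0 0 -2; 100 256 150 0 0 -2; 110 282 150 0 0 -2; 113 290 150 0 0 -2"

```text
t: 5.45
tool_pos: [0.5496, 0.057, 0.2374]
tool_rot: [2.421, 1.999, -0.001]
contact_force: [0.7, -0.1, -3.3]
opening: 0.015
```

```bash
python3 w.py pics/w2.png
```

```text
[0.54958614 0.05700141 0.23741151] [ 2.42112207e+00  1.99948197e+00 -1.40488457e-03] [-0.031 -0.07   1.848 -0.002  1.363  0.16 ] 5.45 [ 0.67039248 -0.05540237 -3.25763462]
toolx [ 0.18904177  0.9819676  -0.00168766] jaw deg -10.896822057136115
```

View pics/w2.png

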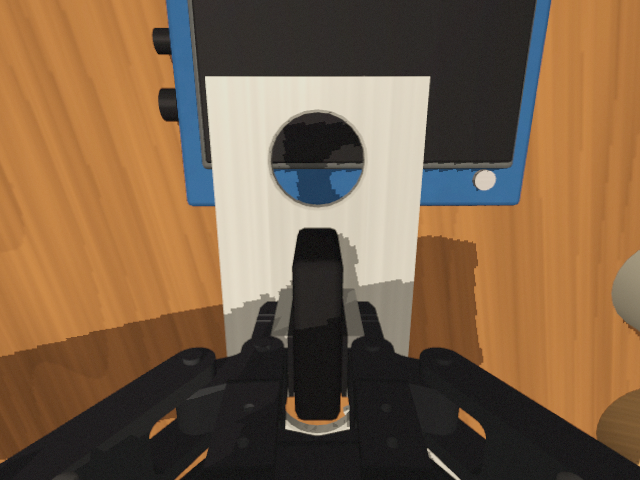

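The template is held. Its far hole is at (318,158) and its front corners are at (207,76) and (430,76). Next is the template pose in the tool frame.

```bash
cat > p.py <<'E'
from h import *
d=grab('wrist');o=d['obs'];M=Ro.from_rotvec(o['tool_rot']).as_matrix()
w=toplane(d,[(318,158.5),(207,76),(430,76)],o['tool_pos'][2]-.0877+.006)
print(w*1000,'width',np.linalg.norm(w[1]-w[2])*1000)
l=(w-o['tool_pos'])@M; print('tool frame mm',l*1000)
e=w[2]-w[1];print('plate yaw',np.degrees(np.arctan2(e[1],e[0])))
# hole edge fit
g=cv2.cvtColor(d['frame'],cv2.COLOR_RGB2GRAY)
E
python3 p.py
```

```text
[[561.05198543 113.77978444 155.72021439]
 [527.41918507 149.9092588  155.72021439]
 [606.02146994 134.86823676 155.72021439]] width 80.02844200284535
tool frame mm [[ 58.04870927   0.33672888  81.6326447 ]
 [ 87.14889735 -39.53404936  81.56727651]
 [ 87.27797098  40.49426381  81.63020982]]
plate yaw -10.832936747120666
```

arm_command --rows "8 20 0 0 0 0; 22 56 0 0 0 0; 36 92 0 0 0 0; 46 118 0 0 0 0; 51 129 -2 0 0 0; 51.5 130.5 -10 0 0 0; 51.5 130.5 -20 0 0 0; 51.5 130.5 -25 0 0 0; 51.5 130.5 -25 0 0 0"

```text
t: 6.68
tool_pos: [0.6005, 0.1857, 0.2114]
tool_rot: [2.423, 1.997, -0.004]
contact_force: [0.2, -0.2, -2.8]
opening: 0.0154
```

```bash
python3 w.py pics/w3.png; python3 -c "
from h import *
grab('top','pics/t3.png')"
```

```text
[0.60048032 0.18570859 0.21142352] [ 2.42342186  1.99737426 -0.00404422] [ 0.182  0.133  1.685 -0.002  1.325  0.375] 6.675 [ 0.23992636 -0.24408321 -2.8173679 ]
toolx [ 0.19097155  0.98159184 -0.0027074 ] jaw deg -11.009647875855578
```

View pics/w3.png

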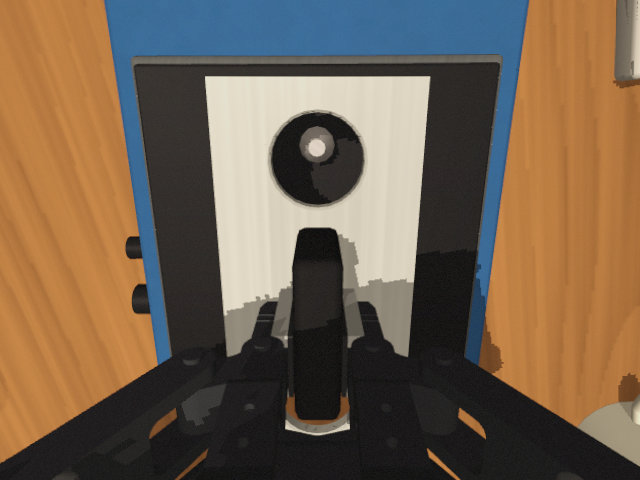

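The far stud shows through the hole, with its tip at (316.5,147) and the hole centred at (318,158.5). Next is the remaining offset.

```bash
python3 - <<'E'
from h import *
d=grab('wrist');o=d['obs'];M=Ro.from_rotvec(o['tool_rot']).as_matrix()
s=toplane(d,[(316.5,147)],.09)[0]; h=toplane(d,[(318,158.5)],o['tool_pos'][2]-.0817)[0]
print(s*1000,h*1000,'shift',(s-h)*1000)
c=toplane(d,[(133,62),(501,62)],.06)*1000;e=c[1]-c[0];print('bed edge',c,np.linalg.norm(e),np.degrees(np.arctan2(e[1],e[0])))
print(o['tool_pos'])
E
```

```text
[612.11266894 243.7076371   90.        ] [612.47685079 242.82076635 130.84789067] shift [ -0.36418185   0.88687075 -40.84789067]
bed edge [[526.50357579 301.25499923  60.        ]
 [713.82693431 265.22147691  60.        ]] 190.75758275143264 -10.888417469032289
[0.60103217 0.18606878 0.21254789]
```

arm_command --rows "-0.4 1 -8 0 0 0; -0.4 1 -20 0 0 0; -0.4 1 -32 0 0 0; -0.4 1 -42 0 0 0; -0.4 1 -50 0 0 0; -0.4 1 -55 0 0 0; -0.4 1 -58 0 0 0; -0.4 1 -60 0 0 0; -0.4 1 -60 0 0 0"

```text
t: 7.95
tool_pos: [0.6008, 0.1872, 0.153]
tool_rot: [2.422, 1.997, -0.0]
contact_force: [-0.7, 0.4, -3.0]
opening: 0.015
```

arm_command --rows "0 0 -1 0 0 0; 0 0 -2 0 0 0; 0 0 -3 0 0 0; 0 0 -4 0 0 0; 0 0 -4.5 0 0 0; 0 0 -5 0 0 0; 0 0 -5 0 0 0"

```text
t: 8.82
tool_pos: [0.6008, 0.1872, 0.148]
tool_rot: [2.422, 1.997, -0.0]
contact_force: [-0.2, -0.6, -2.6]
opening: 0.0154
```

```bash
python3 w.py pics/w4.png
```

```text
[0.60084687 0.18721532 0.14799093] [ 2.42195315e+00  1.99722222e+00 -3.35198547e-04] [ 0.185  0.202  1.722 -0.002  1.217  0.377] 8.825 [-0.1668301  -0.58211728 -2.64519764]
toolx [ 0.19046356  0.98169285 -0.00166905] jaw deg -10.979692533716646
```

View pics/w4.png

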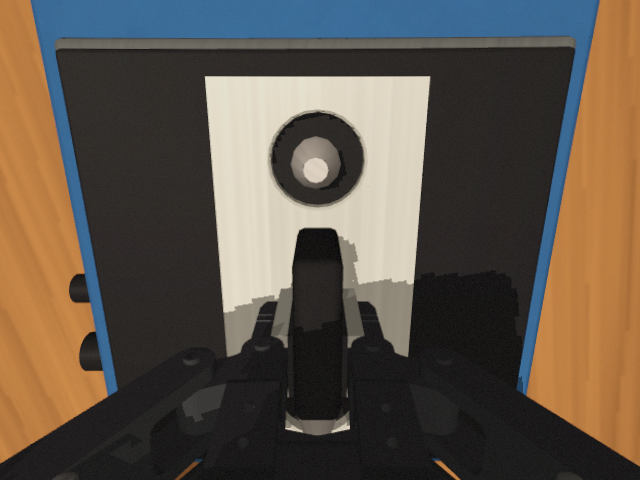

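The far stud stands centred in the hole at (316,160). The wrist still carries the plate's weight, so I'll ease down until the bed takes it.

arm_command --rows "0 0 -0.5 0 0 0; 0 0 -1 0 0 0; 0 0 -1.5 0 0 0; 0 0 -1.5 0 0 0"

```text
t: 9.38
tool_pos: [0.601, 0.1872, 0.1477]
tool_rot: [2.422, 1.997, -0.0]
contact_force: [-4.0, -1.3, 5.1]
opening: 0.0153
```

Contact came at exactly the predicted height. I'll release.

arm_command --rows "0 0 0 0 0 0; 0 0 0 0 0 0; 0 0 0 0 0 0; 0 0 0 0 0 0; 0 0 0 0 0 0; 0 0 0 0 0 0" --jaw 0.7

```text
t: 10.12
tool_pos: [0.601, 0.1872, 0.1477]
tool_rot: [2.422, 1.997, -0.0]
contact_force: [-0.1, 0.6, 0.8]
opening: 0.0599
```

arm_command --rows "0 0 10 0 0 0; 0 0 30 0 0 0; 0 0 60 0 0 0; 0 0 95 0 0 0; 0 0 130 0 0 0; -5 -20 155 0 0 0; -18 -60 160 0 0 0; -30 -100 160 0 0 0; -40 -140 160 0 0 0; -48 -170 160 0 0 0; -50 -180 160 0 0 0; -50 -180 160 0 0 0"

```text
t: 11.62
tool_pos: [0.5512, 0.0071, 0.3088]
tool_rot: [2.422, 1.996, 0.002]
contact_force: [1.2, 0.5, 1.0]
opening: 0.0594
```

```bash
python3 - <<'E'
from h import *
a=grab('top');b=grab('scene');w=grab('wrist')
print(monitor.get_obs()['t'])
W=np.zeros((600,800,3),np.uint8)
W[:400,:400]=cv2.resize(a['frame'][80:240,80:240],(400,400),interpolation=cv2.INTER_CUBIC)
W[:400,400:]=cv2.resize(b['frame'][240:400,430:590],(400,400),interpolation=cv2.INTER_CUBIC)
W[400:,:266]=cv2.resize(w['frame'],(266,200)); W[400:,266:532]=cv2.resize(a['frame'],(266,200)); W[400:,532:798]=cv2.resize(b['frame'],(266,200))
cv2.imwrite('pics/end.png',W[:,:,::-1])
E
```

```text
11.775
```

View pics/end.png

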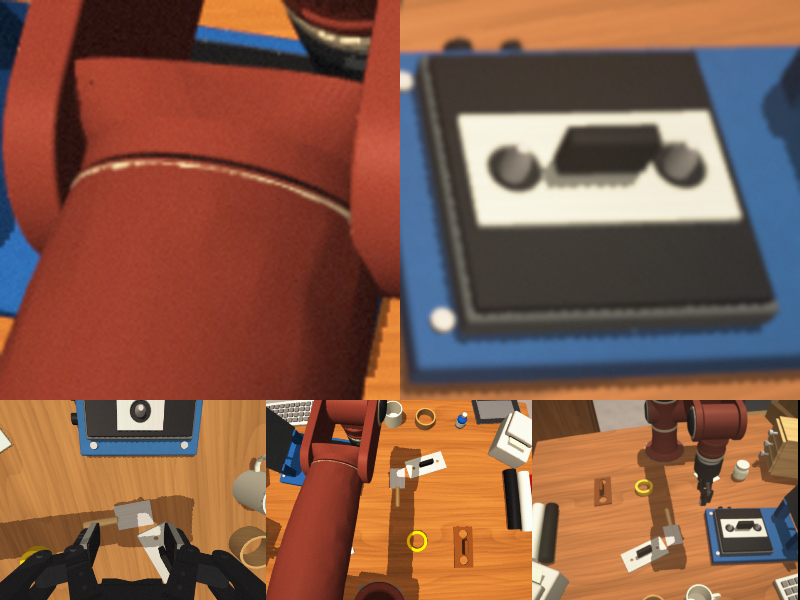

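Scene view: the template lies flat on the bed with both studs standing through its holes, at crop (515,165) and (682,163). The gripper is clear, and the other template is where it was.

```bash
python3 -c "
from h import *
print(workorder.finish_job())"
```

```text
the job is handed in; nothing more can be done
None
```

The template with the two large holes is mounted on the press bed, lying flat with both studs through its holes, and the job is handed in. I took it by its grip, lowered it over the studs and eased it down until the bed carried it, then released it at about 10 s.

**Last checks:**
- **Set-down:** the bed took the plate at the predicted height (147.7 mm at the tool), with about 5 N of upward force.
- **Final scene picture:** both studs stand in the holes, the gripper is clear, and the small-hole template and the brown look-alike appear to be where they lay.
- **Top camera:** the arm blocked its view of the bed at the end, so it could not confirm the result. The scene view shows both studs; the wrist view shows only the far one.
- **Camera disagreement:** the top and scene cameras differed by about 4 to 5 mm in x at the start. The wrist camera settled it, leaving about 1 mm between the far hole and its stud before I lowered the plate.

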